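Tilt the tray to gather the stirring bars for the scoop

TASK

The white stirring bars lie scattered in the shallow steel tray with the bow handle. Take the tray by its handle and raise that end, leaving the opposite end standing on the worktop, until all four bars have slid down and lie together at the opposite end, ready for the scoop; then lower the tray gently until it lies flat on the worktop again, with the bars still gathered there, and let go.

Things in the scene. Friction and masses are not known exactly. Their poses are not given: they have to be found in the camera images.
- bar_tray: Shallow open steel tray, loose, about 0.4 kg, 220 mm long (its x), 140 mm wide (its y); walls 30 mm high, 3 mm thick, rolled rim to 33 mm; floor 3 mm thick. Origin: centre of its underside, z up. +x points from the handle end to the opposite end, where the bars are to be gathered (centres within 60 mm of that wall's inside face at x = +107 mm). Not the clear tray of small tubes.
- tray_handle (a point): Middle of the round bar of the tray's bow handle, to be gripped across: steel, 10 mm thick, level along the tray's y, straight for 66 mm, fixed above the end wall at tray x = -108.5 mm, y = 0, its axis 68 mm above the underside (35 mm above the rim). Axes as the tray's. The bar can turn between the fingers while the tray tilts.
- tray_far_edge (a point): Middle of the tray's bottom edge at the end opposite the handle (tray x = +110 mm, y = 0, z = 0); it stays on the worktop and the tray turns about it as the handle is raised. Axes as the tray's.
- stir_bar_0: White PTFE stirring bar, one of four alike: a rod 10 mm thick, 32 mm long, with rounded ends, lying in the steel tray. Very slippery: it slides down the tray's floor once that slopes more than about 10 degrees (12 at most). Origin at its centre, x along the rod.
- stir_bar_1: White PTFE stirring bar, one of four alike: a rod 10 mm thick, 32 mm long, with rounded ends, lying in the steel tray. Very slippery: it slides down the tray's floor once that slopes more than about 10 degrees (12 at most). Origin at its centre, x along the rod.
- stir_bar_2: White PTFE stirring bar, one of four alike: a rod 10 mm thick, 32 mm long, with rounded ends, lying in the steel tray. Very slippery: it slides down the tray's floor once that slopes more than about 10 degrees (12 at most). Origin at its centre, x along the rod.
- stir_bar_3: White PTFE stirring bar, one of four alike: a rod 10 mm thick, 32 mm long, with rounded ends, lying in the steel tray. Very slippery: it slides down the tray's floor once that slopes more than about 10 degrees (12 at most). Origin at its centre, x along the rod.

How it is judged (in metres and radians):
On the way:
1. the tray is held tilted by more than 6 degrees, its far end on the worktop, with all four bars gathered at the low end (angle between bar_tray's own z axis and vertical above 0.105 rad and height (world z) of tray_handle above 0.085 m and contact force between bar_tray and the fingers above 0.2 N and height (world z) of tray_far_edge below 0.02 m and x of stir_bar_0 in the frame of bar_tray between 0.048 and 0.11 m and z of stir_bar_0 in the frame of bar_tray between 0 and 0.035 m and x of stir_bar_1 in the frame of bar_tray between 0.048 and 0.11 m and z of stir_bar_1 in the frame of bar_tray between 0 and 0.035 m and x of stir_bar_2 in the frame of bar_tray between 0.048 and 0.11 m and z of stir_bar_2 in the frame of bar_tray between 0 and 0.035 m and x of stir_bar_3 in the frame of bar_tray between 0.048 and 0.11 m and z of stir_bar_3 in the frame of bar_tray between 0 and 0.035 m), for 0.1 s.
At the end, for the whole second after the job is handed in: The tray lies flat on the worktop (within 3 degrees and 6 mm), and all four bars are at rest in it with their centres within about 60 mm of the inside of the end wall opposite the handle (angle between bar_tray's own z axis and vertical below 0.05 rad and height (world z) of bar_tray between -0.006 and 0.006 m and linear speed of each of bar_tray, stir_bar_0, stir_bar_1, stir_bar_2, stir_bar_3 below 0.02 m/s and x of stir_bar_0 in the frame of bar_tray between 0.048 and 0.11 m and z of stir_bar_0 in the frame of bar_tray between 0 and 0.035 m and x of stir_bar_1 in the frame of bar_tray between 0.048 and 0.11 m and z of stir_bar_1 in the frame of bar_tray between 0 and 0.035 m and x of stir_bar_2 in the frame of bar_tray between 0.048 and 0.11 m and z of stir_bar_2 in the frame of bar_tray between 0 and 0.035 m and x of stir_bar_3 in the frame of bar_tray between 0.048 and 0.11 m and z of stir_bar_3 in the frame of bar_tray between 0 and 0.035 m); the robot touches nothing.
It fails at once if the tray is dropped or jerked (its middle moves faster than 0.5 m/s) (linear speed of bar_tray above 0.5 m/s).
It fails at once if a stirring bar is out of the tray (z of any of stir_bar_0, stir_bar_1, stir_bar_2, stir_bar_3 in the frame of bar_tray above 0.06 m or z of any of stir_bar_0, stir_bar_1, stir_bar_2, stir_bar_3 in the frame of bar_tray below -0.01 m).
It also fails if it takes over 42 s, if anything falls off the work surface, if the arm or the gripper's body presses on something with over 40 N, if the wrist force passes 120 N, or if a joint passes its speed limit or range.

ROBOT

A 7-joint arm with a two-finger parallel gripper is mounted at the origin on a cart in front of the work surface, level with it; the furniture and walls round the work are solid. World frame = base frame: x ahead of the robot, y to its left, z up, the work surface at z = 0. Lengths are in mm, angles in degrees, forces in N, time in s.
With the tool pointing down it reaches from about 400 to 750 mm from the base axis. Payload 19.5 kg.
Tool frame: the origin (TCP) lies between the finger pads; the fingertips stand 8 mm ahead of it and the grasp point (between the pads) lies 11 mm behind it (arm.tip_extent is the distance from the TCP to the fingertips, in mm); z points along the fingers, y is the line along which they close (so a half turn about z gives the same grasp; the last joint's range is limited). The gripper opens to 85 mm and grips with 20 to 120 N. Pads are 22 mm wide; open, the fingers measure 114 mm over their backs; the gripper's body (76 mm by 85 mm) begins 54 mm behind the grasp point. The pads swing forward as they close: fully open they stand 13 mm farther back than shut.
Start: joints at [66.48, 40.479, -1.581, 85.061, 1.261, 54.483, -4.326], TCP at [207.277, -536.314, 239.268] pointing down, gripper open.
Joint ranges: [-155.06, 155.06], [-18.47, 123.98], [-90, 86.84], [0, 140.48], [-83.41, 263.41], [0, 116], [-161.91, 161.91]. Speed limits (degrees/s): [108.29, 108.29, 147.25, 147.25, 172.46, 172.46, 172.46].

INTERFACE

Orientations are given as a 3x3 rotation matrix whose columns are the frame's x, y, z axes.
In Python, from workcell import arm gives the robot as it stands.
- The arm moves only by the tool step_arm, never from a script. Its argument "plan" is one flat list of numbers, 7 for each row, row after row: the shift along the tool's x, y, z in m, then the turn, a rotation vector about the tool's x, y, z in rad, then the opening in per cent of the stroke, from 0 (shut) to 100 (fully open). A call has 1 to 10 rows; each row is the pose to reach, as a shift and turn from the pose commanded when the call began, along the tool's axes at that moment; what a row does not reach only later rows make up. A row lasts 1/8 s, in which the tool goes at most 62.5 mm and 10.7 degrees, less where a joint would pass 70% of its speed; a pose out of reach is approached as far as the arm can. A call with a gripper value outside its range is refused whole. The fingers move at their own pace and stop on an object; "squeeze" is the grip in N (left out, the last holds). Time passes only in rows, so rows that repeat a pose let the fingers close. It gives the time, the measured TCP pose, the force, the opening and the grip force at its end, in the units of the state.
- arm.read_state(): the state, without advancing time (a new reading comes with each control period).
- arm.camera(name): name is "scene" or "top" or "wrist"; returns (picture, depth): 384x512x3 uint8, red, green, blue; 384x512 float32, mm along the optical axis (not along the pixel's ray), 0 where there is no reading.
- arm.camera_model(name): a dict with "intrinsics" (3x3 intrinsics, pixels), "cam_to_world" (4x4, takes a point from camera to world coordinates). Camera axes: x right, y up, looking along -z (the intrinsics and any distortion apply to the point x, -y, -z); pixel columns grow to the right and rows downward; lengths in mm; the calibration is good to about 2 mm. The wrist camera is an equidistant fisheye: a pixel r from the principal point sees the ray r / f radians off the axis. A picture is of the moment at which its call begins: read the wrist's pose just before it. camera_model takes no time and is no camera call; for the wrist camera it gives the pose at the moment of the call.
- arm.sign_off(): hands the job in; it is judged then, once.
The state is a dict: "clock": time; "joints": joint angles; "qd": joint speeds; "effort": joint torques, N m; "tool_pos": TCP position; "eef_rot": TCP orientation; "force": force on the tool from outside, world axes, zero at the start; "torque": the same for the moment, N m; "grip_width": finger opening in mm; "grasp_force": force on a finger pad.
Only numpy, scipy, OpenCV 4.12 (cv2) and the standard library are available. Lean on these libraries where they do the work, as an engineer would, in place of code of your own. Each camera call takes 0.05 s, during which the arm holds its last target. There are 200 camera calls.

## Working session

There is one attempt and no reset: what is moved stays moved. The work goes in short steps, Python scripts to look and compute and a tool call to move; the robot and the scene stay as the last step left them, time stands still between calls to the robot, and variables do not carry over. Pictures are saved under pics/ and viewed, at most 10 in all, crops included, and the job is handed in when it is done.

Besides the shell and the picture viewer there is one more tool, called after "Request:" by a JSON object that holds its "method" and its "body", one argument or row to a line. step_arm: Moves the arm, as the interface text tells. Its arguments: {"type":"object","properties":{"plan":{"type":"array","items":{"type":"number"}},"squeeze":{"type":"number"}},"required":["plan"]}

```bash
mkdir -p pics
python3 - <<'E'
from workcell import arm
import cv2,numpy as np
for n in ("scene","top"):
    p,d=arm.camera(n); cv2.imwrite(f"pics/{n}0.png",p[:,:,::-1]); np.savez(f"{n}0.npz",p=p,d=d,**arm.camera_model(n))
s=arm.read_state(); print(s)
E
```

```text
{'clock': 0.1, 'joints': array([66.47907601, 40.50942923, -1.58222006, 85.08104006,  1.26076922,
       54.4814594 , -4.3262425 ]), 'qd': array([ 0.04185278,  0.03268107,  0.05429734, -0.11353988,  0.03869674,
        0.05876876,  0.06267849]), 'effort': array([ 2.50071833e-03, -8.84299922e+01,  1.23685297e+00, -2.36453980e+01,
        1.70247996e-02,  5.01588365e-03,  1.50554321e-06]), 'tool_pos': array([ 207.21473876, -536.12912379,  238.8863449 ]), 'eef_rot': array([[ 9.32756778e-01,  3.60506107e-01, -3.73855195e-04],
       [ 3.60506299e-01, -9.32756367e-01,  8.76389641e-04],
       [-3.27719957e-05, -9.52235531e-04, -9.99999546e-01]]), 'force': array([ 0.47290919, -0.18489279,  1.1327748 ]), 'torque': array([-0.0073029 , -0.00144453, -0.00153941]), 'grasp_force': 0.0, 'grip_width': 85.01519935956114}
```

View pics/top0.png

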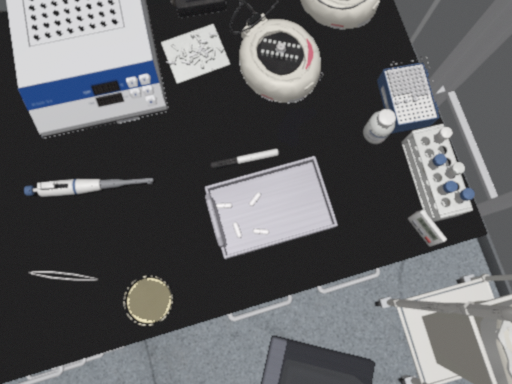

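View pics/scene0.png

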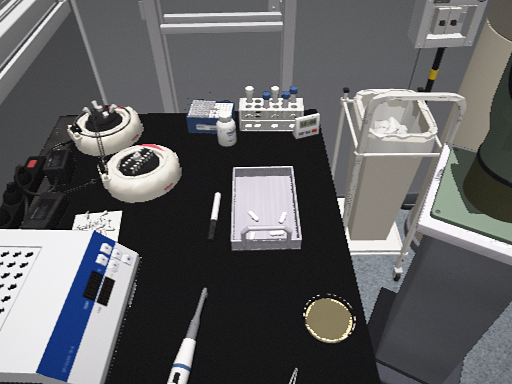

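The top view shows the tray with corners near (206,188), (318,158), (336,222) and (228,255). The handle is at the left end, from about (209,199) to (226,243), with four bars nearby. The next step is to convert these pixels to world coordinates.

```bash
cat > h.py <<'E'
import numpy as np
def w(z,u,v,d):
    K=z["intrinsics"];M=z["cam_to_world"]
    x=(u-K[0,2])/K[0,0]*d;y=(v-K[1,2])/K[1,1]*d
    return (M@np.array([x,-y,-d,1]))[:3]
def onz(z,u,v,h):
    a=w(z,u,v,500.);b=w(z,u,v,1500.);t=(h-a[2])/(b[2]-a[2]);return a+t*(b-a)
E
python3 - <<'E'
from h import *
import cv2
z=np.load("top0.npz");p,d=z["p"],z["d"]
P=np.array([[w(z,u,v,d[v,u]) for u in range(190,350)] for v in range(145,265)])
print("cam",z["cam_to_world"][:3,3])
for lo,hi in((55,85),(20,45),(1,20)):
    m=(P[...,2]>lo)&(P[...,2]<hi)
    q=P[m];print(lo,hi,len(q),np.median(q,0).round(1) if len(q) else '')
    if lo<50 and lo>10:
        vs,us=np.nonzero(m);
        c,s,a=cv2.minAreaRect(q[:,:2].astype(np.float32));print(c,s,a)
    if lo==55:
        print(q.round(0)[::max(1,len(q)//25)].tolist())
for c in((206,188),(318,158),(336,222),(228,255)): print(c,onz(z,*c,33).round(1))
cv2.imwrite("pics/crop.png",cv2.resize(p[145:265,190:350,::-1],None,fx=5,fy=5,interpolation=cv2.INTER_CUBIC))
E
```

```text
cam [298.784327   278.4450257  911.96012498]
55 85 292 [404.6 372.6  72.1]
[[449.0, 400.0, 59.0], [445.0, 396.0, 64.0], [440.0, 394.0, 72.0], [437.0, 391.0, 73.0], [433.0, 390.0, 74.0], [430.0, 388.0, 73.0], [426.0, 389.0, 72.0], [423.0, 386.0, 73.0], [419.0, 387.0, 72.0], [416.0, 384.0, 73.0], [417.0, 375.0, 72.0], [414.0, 373.0, 70.0], [409.0, 373.0, 74.0], [406.0, 370.0, 74.0], [402.0, 371.0, 74.0], [399.0, 368.0, 75.0], [396.0, 368.0, 73.0], [392.0, 367.0, 72.0], [389.0, 366.0, 70.0], [385.0, 365.0, 75.0], [382.0, 364.0, 74.0], [379.0, 363.0, 71.0], [379.0, 354.0, 72.0], [376.0, 354.0, 65.0], [372.0, 353.0, 66.0], [369.0, 354.0, 65.0], [366.0, 352.0, 62.0]]
20 45 957 [483.8 259.8  32.7]
(461.5461730957031, 280.17047119140625) (142.40045166015625, 222.4351043701172) 29.4718017578125
1 20 12728 [467.8 282.4   3.3]
(206, 188) [464.7 408.2  33. ]
(318, 158) [572.9 212.1  33. ]
(336, 222) [458.3 153.6  33. ]
(228, 255) [351.3 336.4  33. ]
```

View pics/crop.png

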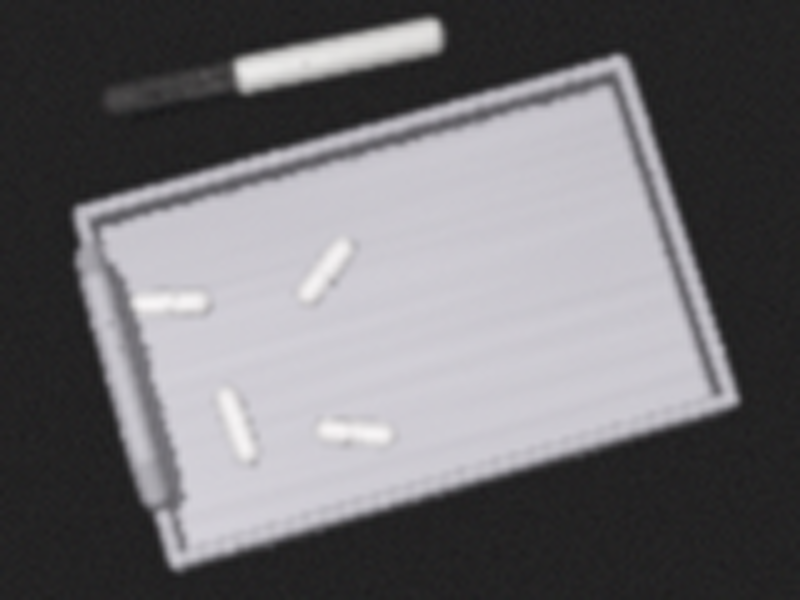

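The enlarged crop confirms the handle at the left end, with its bar running from crop (90,250) to (165,505) and the bars clear of the handle. I'll check for obstacles along the swing around the base, and work out the rows.

Run:
```python
from h import *
for n in("scene","top"):
    z=np.load(n+"0.npz");d=z["d"]
    v,u=np.mgrid[:384:2,:512:2];dd=d[v,u]
    K=z["intrinsics"];M=z["cam_to_world"]
    c=np.stack([(u-K[0,2])/K[0,0]*dd,-(v-K[1,2])/K[1,1]*dd,-dd,np.ones_like(dd)],-1)@M.T
    c=c[dd>0][:,:3];r=np.hypot(c[:,0],c[:,1]);a=np.degrees(np.arctan2(c[:,1],c[:,0]))
    for lo in range(-80,60,10):
        m=(a>=lo)&(a<lo+10)&(r>350)&(r<750)&(c[:,2]<700)
        print(n,lo,m.sum(),c[m][:,2].max().round() if m.any() else '', c[m][c[m][:,2].argmax()].round() if m.any() else '')
from workcell import arm
s=arm.read_state();R=s["eef_rot"];p0=s["tool_pos"]
az0,az1=np.radians(-68.87),np.arctan2(374.7,408.1)
for i in range(1,13):
    t=i/12;az=az0+t*(az1-az0);r=575.+t*(554-575);z=239-t*59
    print(i,np.degrees(az).round(),(R.T@(np.array([r*np.cos(az),r*np.sin(az),z])-p0)/1000).round(3))
```

```text
scene -80 1181 243.0 [ 116. -545.  243.]
scene -70 994 251.0 [ 190. -483.  251.]
scene -60 869 63.0 [ 194. -296.   63.]
scene -50 1038 64.0 [ 266. -246.   64.]
scene -40 558 63.0 [ 310. -225.   63.]
scene -30 268 54.0 [ 359. -204.   54.]
scene -20 18 4.0 [ 502. -124.    4.]
scene -10 449 113.0 [542. -57. 113.]
scene 0 1013 113.0 [598.  16. 113.]
scene 10 958 90.0 [652. 117.  90.]
scene 20 1282 55.0 [687. 294.  55.]
scene 30 1422 35.0 [394. 256.  35.]
scene 40 2012 76.0 [412. 380.  76.]
scene 50 2394 27.0 [425. 617.  27.]
top -80 23 -841.0 [ 153. -464. -841.]
top -70 166 -660.0 [ 179. -354. -660.]
top -60 414 -157.0 [ 236. -283. -157.]
top -50 1058 -94.0 [ 293. -260.  -94.]
top -40 1290 -92.0 [ 322. -247.  -92.]
top -30 756 27.0 [ 371. -189.   27.]
top -20 331 5.0 [500. -88.   5.]
top -10 1127 114.0 [553. -19. 114.]
top 0 2487 115.0 [650.  14. 115.]
top 10 2293 91.0 [654. 116.  91.]
top 20 2365 53.0 [689. 295.  53.]
top 30 2348 37.0 [380. 286.  37.]
top 40 2396 77.0 [410. 375.  77.]
top 50 2376 27.0 [425. 613.  27.]
1 -60.0 [ 0.092 -0.009  0.005]
2 -50.0 [ 0.182 -0.033  0.01 ]
3 -41.0 [ 0.266 -0.071  0.015]
4 -32.0 [ 0.343 -0.122  0.02 ]
5 -22.0 [ 0.41  -0.184  0.025]
6 -13.0 [ 0.466 -0.257  0.03 ]
7 -4.0 [ 0.51  -0.337  0.035]
8 5.0 [ 0.54  -0.423  0.04 ]
9 15.0 [ 0.556 -0.512  0.045]
10 24.0 [ 0.557 -0.602  0.05 ]
11 33.0 [ 0.543 -0.692  0.055]
12 43.0 [ 0.516 -0.777  0.06 ]
```

Request:
{"method": "step_arm", "body": {
  "plan": [0.046,-0.002,0.002,0,0,0,100,0.092,-0.009,0.005,0,0,0,100,0.138,-0.019,0.007,0,0,0,100,0.182,-0.033,0.01,0,0,0,100,0.225,-0.05,0.012,0,0,0,100,0.266,-0.071,0.015,0,0,0,100,0.305,-0.095,0.017,0,0,0,100,0.343,-0.122,0.02,0,0,0,100,0.377,-0.152,0.022,0,0,0,100,0.41,-0.184,0.025,0,0,0,100]
}}

```text
clock: 1.35
tool_pos: [523.9, -215.5, 214.0]
eef_rot: [[0.933, 0.36, -0.0], [0.36, -0.933, 0.0], [-0.0, -0.0, -1.0]]
force: [-0.2, -0.9, -0.0]
grip_width: 85.2
grasp_force: 0.0
```

Request:
{"method": "step_arm", "body": {
  "plan": [0.029,-0.036,0.003,0,0,0,100,0.056,-0.073,0.005,0,0,0,100,0.079,-0.112,0.007,0,0,0,100,0.1,-0.153,0.01,0,0,0,100,0.116,-0.196,0.012,0,0,0,100,0.13,-0.239,0.015,0,0,0,100,0.139,-0.283,0.017,0,0,0,100,0.146,-0.328,0.02,0,0,0,100,0.148,-0.373,0.022,0,0,0,100,0.147,-0.418,0.025,0,0,0,100]
}}

```text
clock: 2.6
tool_pos: [509.2, 227.4, 189.0]
eef_rot: [[0.933, 0.36, -0.0], [0.36, -0.933, -0.0], [-0.0, -0.0, -1.0]]
force: [0.9, -0.3, -0.3]
grip_width: 85.3
grasp_force: 0.0
```

Request:
{"method": "step_arm", "body": {
  "plan": [-0.007,-0.035,0.002,0,0,-0.03,100,-0.016,-0.07,0.004,0,0,-0.06,100,-0.025,-0.105,0.006,0,0,-0.09,100,-0.033,-0.14,0.01,0,0,-0.12,100,-0.041,-0.173,0.01,0,0,-0.147,100,-0.041,-0.173,0.01,0,0,-0.147,100,-0.041,-0.173,0.01,0,0,-0.147,100]
}}

```text
clock: 3.48
tool_pos: [409.6, 372.0, 179.2]
eef_rot: [[0.87, 0.493, 0.0], [0.493, -0.87, -0.001], [-0.0, 0.001, -1.0]]
force: [0.2, -0.2, 0.0]
grip_width: 85.1
grasp_force: 0.0
```

Run:
```python
from workcell import arm
import cv2,numpy as np
s=arm.read_state();print(s["tool_pos"],s["joints"],s["eef_rot"].round(3))
m=arm.camera_model("wrist");p,d=arm.camera("wrist"); np.savez("wrist0.npz",p=p,d=d,**m)
cv2.imwrite("pics/wrist0.png",cv2.resize(p[:,:,::-1],(800,600)))
print(m)
```

```text
[409.60516746 371.95069893 179.24926706] [-49.6183701   43.43153179   7.78486513  94.36208654  -7.84538344
  42.75629944 -98.66054371] [[ 0.87   0.493  0.   ]
 [ 0.493 -0.87  -0.001]
 [-0.     0.001 -1.   ]]
{'intrinsics': array([[297.31863964,   0.        , 257.03946585],
       [  0.        , 297.31863964, 189.70499884],
       [  0.        ,   0.        ,   1.        ]]), 'cam_to_world': array([[ 4.92924082e-01,  8.35377751e-01,  2.43248560e-01,
         4.71735711e+02],
       [-8.70071415e-01,  4.72863833e-01,  1.39196006e-01,
         4.07050688e+02],
       [ 1.25779996e-03, -2.80256683e-01,  9.59924273e-01,
         3.13851934e+02],
       [ 0.00000000e+00,  0.00000000e+00,  0.00000000e+00,
         1.00000000e+00]])}
```

View pics/wrist0.png

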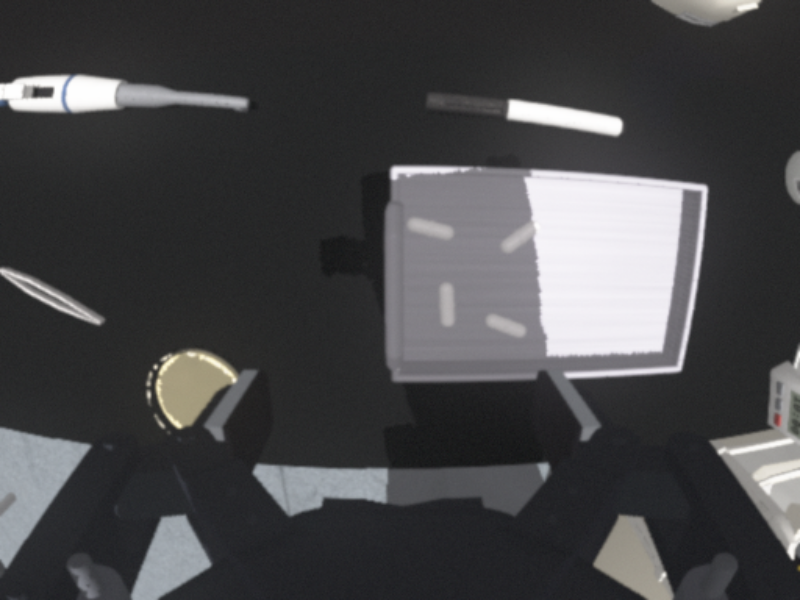

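The wrist view shows the handle bar vertical at view x≈394, from y≈203 to y≈368, centred between the fingers. I'll locate it with the fisheye model.

Run:
```python
import numpy as np
z=np.load("wrist0.npz");K=z["intrinsics"];M=z["cam_to_world"]
def f(u,v,h):
    u,v=u/1.5625,v/1.5625
    x,y=(u-K[0,2])/K[0,0],(v-K[1,2])/K[0,0];r=np.hypot(x,y);s=np.sin(r)/r
    D=M[:3,:3]@np.array([x*s,-y*s,-np.cos(r)]);o=M[:3,3];return o+D*(h-o[2])/D[2]
for n,u,v,h in(("h1",395,206,70),("h2",395,366,70),("hm",395,286,70),("c1",392,168,33),("c2",706,186,33),("c3",682,372,33),("c4",393,380,33)):print(n,f(u,v,h).round(1))
```

```text
h1 [451.2 399.   70. ]
h2 [371.7 354.4  70. ]
hm [413.3 377.7  70. ]
c1 [467.2 410.7  33. ]
c2 [575.3 220.8  33. ]
c3 [454.2 148.6  33. ]
c4 [346.8 342.5  33. ]
```

Request:
{"method": "step_arm", "body": {
  "plan": [0.001,-0.003,0.03,0,0,0,100,0.002,-0.003,0.06,0,0,0,100,0.002,-0.003,0.085,0,0,0,100,0.002,-0.003,0.105,0,0,0,100,0.002,-0.003,0.118,0,0,0,100,0.002,-0.003,0.122,0,0,0,100,0.002,-0.003,0.122,0,0,0,100]
}}

```text
clock: 4.4
tool_pos: [409.7, 376.2, 57.7]
eef_rot: [[0.87, 0.493, 0.0], [0.493, -0.87, 0.0], [0.0, -0.0, -1.0]]
force: [0.3, -1.0, 0.2]
grip_width: 85.4
grasp_force: 0.0
```

Request:
{"method": "step_arm", "body": {
  "plan": [0,0,0,0,0,0,70,0,0,0,0,0,0,45,0,0,0,0,0,0,30,0,0,0,0,0,0,20,0,0,0,0,0,0,12,0,0,0,0,0,0,5,0,0,0,0,0,0,0,0,0,0,0,0,0,0],
  "squeeze": 25
}}

```text
clock: 5.4
tool_pos: [409.4, 376.4, 57.4]
eef_rot: [[0.87, 0.493, -0.0], [0.493, -0.87, 0.0], [0.0, -0.0, -1.0]]
force: [-1.3, 1.7, 3.9]
grip_width: 9.3
grasp_force: 24.5
```

Request:
{"method": "step_arm", "body": {
  "plan": [0,0.001,-0.0038,0.0175,0,0,0,0,0.0021,-0.0076,0.035,0,0,0,0,0.0033,-0.0114,0.0524,0,0,0,0,0.0045,-0.0151,0.0698,0,0,0,0,0.0058,-0.0189,0.0873,0,0,0,0,0.0072,-0.0226,0.1047,0,0,0,0,0.0086,-0.0263,0.1222,0,0,0,0,0.0101,-0.0299,0.1396,0,0,0]
}}

```text
clock: 6.4
tool_pos: [414.5, 367.3, 87.5]
eef_rot: [[0.87, 0.488, -0.069], [0.493, -0.861, 0.122], [-0.0, -0.14, -0.99]]
force: [0.8, -1.1, -2.5]
grip_width: 9.1
grasp_force: 24.4
```

Run:
```python
from workcell import arm
import cv2,numpy as np
s=arm.read_state();print(s["tool_pos"],s["force"],s["grasp_force"],s["grip_width"])
p,d=arm.camera("scene"); cv2.imwrite("pics/s1.png",cv2.resize(p[110:300,170:370,::-1],None,fx=3,fy=3))
```

```text
[414.51433691 367.27829758  87.48712713] [ 0.83526414 -1.05888071 -2.50129202] 24.427187740802765 9.091209700869298
```

View pics/s1.png

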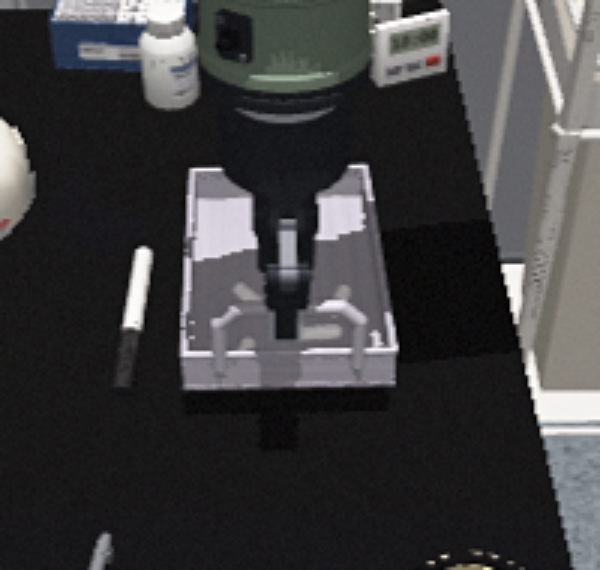

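The handle end has lifted cleanly (held bar at about (290,330) in the crop), and the bars haven't moved yet. I'll continue to 18 degrees and pause there.

Request:
{"method": "step_arm", "body": {
  "plan": [0,0.001,-0.0038,0.0175,0,0,0,0,0.0021,-0.0076,0.035,0,0,0,0,0.0033,-0.0114,0.0524,0,0,0,0,0.0045,-0.0151,0.0698,0,0,0,0,0.0058,-0.0189,0.0873,0,0,0,0,0.0072,-0.0226,0.1047,0,0,0,0,0.0086,-0.0263,0.1222,0,0,0,0,0.0101,-0.0299,0.1396,0,0,0,0,0.0117,-0.0335,0.1571,0,0,0,0,0.0132,-0.0371,0.1745,0,0,0]
}}

```text
clock: 7.7
tool_pos: [423.6, 351.3, 122.4]
eef_rot: [[0.87, 0.469, -0.153], [0.493, -0.827, 0.27], [0.0, -0.31, -0.951]]
force: [0.1, 0.0, -2.1]
grip_width: 9.0
grasp_force: 24.6
```

Request:
{"method": "step_arm", "body": {
  "plan": [0,0,0,0,0,0,0,0,0,0,0,0,0,0,0,0,0,0,0,0,0,0,0,0,0,0,0,0,0,0,0,0,0,0,0,0,0,0,0,0,0,0]
}}

```text
clock: 8.45
tool_pos: [423.4, 351.6, 122.2]
eef_rot: [[0.87, 0.469, -0.152], [0.493, -0.827, 0.269], [0.0, -0.309, -0.951]]
force: [0.6, 0.2, -2.3]
grip_width: 8.9
grasp_force: 24.6
```

Run:
```python
from workcell import arm
import cv2,numpy as np
s=arm.read_state();print(s["tool_pos"],s["force"],s["grasp_force"],s["grip_width"])
a=arm.camera("scene")[0][110:300,170:370,::-1];b=arm.camera("top")[0][130:280,185:360,::-1]
a=cv2.resize(a,(400,380));b=cv2.resize(b,(400,343)); b=cv2.copyMakeBorder(b,0,37,0,0,0)
cv2.imwrite("pics/s2.png",np.hstack([a,b]))
```

```text
[423.39145903 351.6152832  122.1539308 ] [ 0.57046473  0.1543742  -2.25636883] 24.638296365737915 8.89310757283785
```

View pics/s2.png

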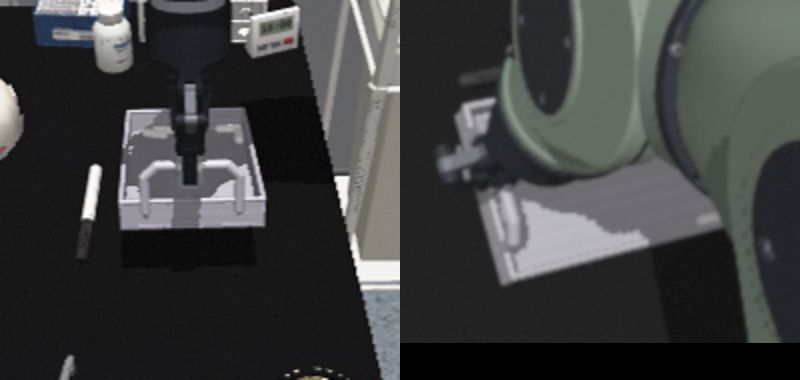

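The bars have moved to the far end: two or more show at about (155,132) and (232,133) in the left panel, and the gripper hides the rest. I'll tilt a little more, then check from the wrist camera and a zoomed scene view.

Request:
{"method": "step_arm", "body": {
  "plan": [0,0.001,-0.0038,0.0175,0,0,0,0,0.0021,-0.0076,0.035,0,0,0,0,0.0033,-0.0114,0.0524,0,0,0,0,0.0045,-0.0151,0.0698,0,0,0,0,0.0045,-0.0151,0.0698,0,0,0,0,0.0045,-0.0151,0.0698,0,0,0,0,0.0045,-0.0151,0.0698,0,0,0,0,0.0045,-0.0151,0.0698,0,0,0,0,0.0045,-0.0151,0.0698,0,0,0,0,0.0045,-0.0151,0.0698,0,0,0]
}}

```text
clock: 9.8
tool_pos: [427.8, 343.8, 135.1]
eef_rot: [[0.87, 0.457, -0.185], [0.493, -0.807, 0.326], [-0.0, -0.375, -0.927]]
force: [-0.1, -0.7, -2.7]
grip_width: 8.7
grasp_force: 24.7
```

Run:
```python
from workcell import arm
import cv2,numpy as np
a=arm.camera("scene")[0][150:230,220:310,::-1];b=arm.camera("wrist")[0][90:290,230:470,::-1]
a=cv2.resize(a,(400,356),interpolation=cv2.INTER_CUBIC);b=cv2.resize(b,(400,356))
a=np.clip(a*1.3,0,255).astype(np.uint8)
cv2.imwrite("pics/s3.png",np.hstack([a,b]))
```

```text
(no output)
```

View pics/s3.png

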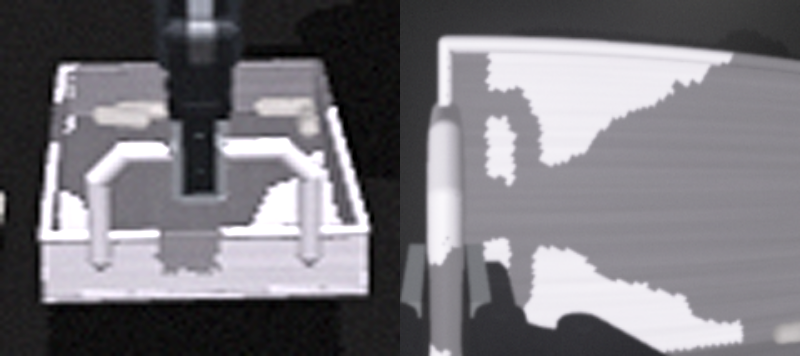

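All four bars lie against the far wall in two touching pairs, at about (130,112) and (290,110) in the left panel. I'll lower it slowly along the same arc.

Request:
{"method": "step_arm", "body": {
  "plan": [0,-0.001,0.0038,-0.0175,0,0,0,0,-0.0019,0.0077,-0.035,0,0,0,0,-0.0027,0.0115,-0.0524,0,0,0,0,-0.0034,0.0154,-0.0698,0,0,0,0,-0.0041,0.0193,-0.0873,0,0,0,0,-0.0048,0.0232,-0.1047,0,0,0,0,-0.0053,0.0271,-0.1222,0,0,0,0,-0.0058,0.031,-0.1396,0,0,0]
}}

```text
clock: 10.9
tool_pos: [419.3, 358.8, 108.4]
eef_rot: [[0.87, 0.479, -0.119], [0.493, -0.844, 0.21], [0.0, -0.241, -0.971]]
force: [-0.8, 1.9, -1.3]
grip_width: 8.8
grasp_force: 24.8
```

Request:
{"method": "step_arm", "body": {
  "plan": [0,-0.001,0.0038,-0.0175,0,0,0,0,-0.0019,0.0077,-0.035,0,0,0,0,-0.0027,0.0115,-0.0524,0,0,0,0,-0.0034,0.0154,-0.0698,0,0,0,0,-0.0041,0.0193,-0.0873,0,0,0,0,-0.0048,0.0232,-0.1047,0,0,0,0,-0.0053,0.0271,-0.1222,0,0,0,0,-0.0058,0.031,-0.1396,0,0,0]
}}

```text
clock: 11.9
tool_pos: [413.0, 370.0, 79.6]
eef_rot: [[0.87, 0.491, -0.051], [0.493, -0.865, 0.09], [-0.0, -0.103, -0.995]]
force: [-0.1, 0.1, -2.8]
grip_width: 9.0
grasp_force: 24.8
```

Request:
{"method": "step_arm", "body": {
  "plan": [0,-0.001,0.0038,-0.0175,0,0,0,0,-0.0019,0.0077,-0.035,0,0,0,0,-0.0027,0.0115,-0.0524,0,0,0,0,-0.0034,0.0154,-0.0698,0,0,0,0,-0.0038,0.0174,-0.0785,0,0,0,0,-0.0041,0.0193,-0.0873,0,0,0,0,-0.0044,0.0213,-0.096,0,0,0,0,-0.0048,0.0232,-0.1047,0,0,0,0,-0.0048,0.0232,-0.1047,0,0,0,0,-0.0048,0.0232,-0.1047,0,0,0]
}}

```text
clock: 13.15
tool_pos: [409.6, 376.1, 57.4]
eef_rot: [[0.87, 0.493, 0.0], [0.493, -0.87, -0.0], [0.0, 0.0, -1.0]]
force: [-0.5, -1.0, 3.9]
grip_width: 8.9
grasp_force: 25.2
```

Request:
{"method": "step_arm", "body": {
  "plan": [0,0,0,0,0,0,15,0,0,0,0,0,0,20,0,0,0,0,0,0,30,0,0,0,0,0,0,45,0,0,0,0,0,0,60,0,0,0,0,0,0,70,0,0,0,0,0,0,80,0,0,0,0,0,0,80]
}}

```text
clock: 14.15
tool_pos: [409.5, 376.2, 57.3]
eef_rot: [[0.87, 0.493, -0.0], [0.493, -0.87, 0.0], [0.0, -0.0, -1.0]]
force: [0.4, -0.5, 0.4]
grip_width: 68.4
grasp_force: 0.0
```

Request:
{"method": "step_arm", "body": {
  "plan": [0,0,-0.01,0,0,0,80,0,0,-0.03,0,0,0,80,0,0,-0.055,0,0,0,80,0,0,-0.08,0,0,0,80,0,0,-0.11,0,0,0,80,0,0,-0.14,0,0,0,80,0,0,-0.15,0,0,0,80,0,0,-0.15,0,0,0,80]
}}

```text
clock: 15.15
tool_pos: [409.5, 376.3, 207.6]
eef_rot: [[0.87, 0.493, 0.0], [0.493, -0.87, 0.001], [0.001, -0.0, -1.0]]
force: [0.8, -0.6, -0.4]
grip_width: 68.2
grasp_force: 0.0
```

Run:
```python
from workcell import arm
import cv2,numpy as np
print(arm.read_state()["clock"],arm.read_state()["force"])
z=arm.camera_model("wrist");p=arm.camera("wrist")[0];np.savez("wrist1.npz",p=p,**z)
cv2.imwrite("pics/w2.png",cv2.resize(p[60:270,230:510,::-1],(800,600)))
```

```text
15.15 [ 0.7612062  -0.63442767 -0.40804267]
```

View pics/w2.png

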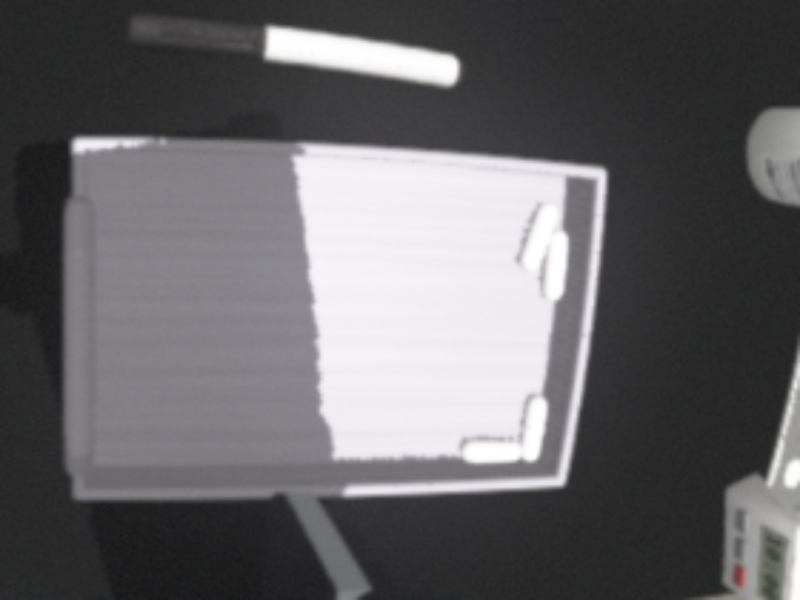

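The tray is flat and released. All four bars are at the far end, at about (538,235), (556,265), (535,428) and (492,451). The last one is about 26 mm from the wall, well inside the 60 mm limit.

```bash
python3 -c "
from workcell import arm
print(arm.sign_off())"
```

```text
the job is handed in; nothing more can be done
None
```

I tilted the tray by its handle to 22 degrees, lowered it flat and let go; the last picture shows all four bars at the far end, and I handed the job in at about 15 s (no verdict was returned).

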